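Hang the lift-off gate on the bear's paddock

ROBOT

A 6-joint arm with a two-finger parallel gripper is mounted at the origin on the work surface. World frame = base frame: x ahead of the robot, y to its left, z up, the work surface at z = 0. Lengths are in m, angles in rad, forces in N, time in s.
With the tool pointing down it reaches from about 0.275 to 0.725 m from the base axis. Payload 5.6 kg.
Tool frame: the origin (TCP) lies at the very end of the fingers, on their centre line; the grasp point (between the pads) lies 19 mm behind it; z points along the fingers, y is the line along which they close (so a half turn about z gives the same grasp; the last joint's range is limited). The gripper opens to 85 mm and grips with 20 to 120 N. Pads are 22 mm wide; open, the fingers measure 114 mm over their backs; the gripper's body (76 mm by 85 mm) begins 54 mm behind the grasp point. The pads swing forward as they close: fully open they stand 13 mm farther back than shut.
Start: joints at [-1.049, 0.255, 0.108, 0, -1.424, -0.285], TCP at [0.129, -0.535, 0.231] pointing down, gripper open.
Joint ranges: [-2.95, 2.95], [-1.21, 1.97], [-1.09, 1.5], [-2.87, 1.71], [-2.94, -0.07], [-3.05, 3.05]. Speed limits (rad/s): [2.57, 2.57, 3.14, 3.14, 3.14, 3.14].

INTERFACE

Orientations are given as [roll, pitch, yaw] about the fixed x, y, z axes, in that order (R = Rz(yaw) Ry(pitch) Rx(roll)).
In Python, from rig import bot, eyes gives the robot as it stands.
- The arm moves only by the shell command python3 -m creep 'ROWS' [OPENING]. ROWS is JSON, a list of rows, each an object of numbers: "x", "y", "z": the shift along the world's x, y, z in m; "twist": the turn about the world's z in degrees. A call has 1 to 5 rows; each row shifts and turns the commanded pose from where the row before left it; what a row does not reach is not made up. A row lasts 1/12 s, in which the tool goes at most 41.7 mm and 7.16 degrees, less where a joint would pass 70% of its speed; a pose out of reach is approached as far as the arm can. A call with a gripper value outside its range is refused whole. OPENING is the opening, from 0 (shut) to 1 (fully open), set as the call begins (- or left out, the last holds). The fingers move at their own pace and stop on an object; the grip force is fixed at half the most. Time passes only in rows, so rows that do not move let the fingers close. It gives the time, the measured TCP pose, the force, the opening and the grip force at its end, in the units of the state.
- bot.observe(): the state, without advancing time (a new reading comes with each control period).
- eyes.capture(name): name is "side" or "top" or "wrist"; returns the picture (384x512x3 uint8, red, green, blue); there is no depth.
- eyes.calibration(name): a dict with "intrinsics" (3x3 intrinsics, pixels), "camera_from_world" (4x4, takes a point from world to camera coordinates); the wrist camera has in their place "mount" (4x4, takes a point from camera to tool coordinates, whose origin is the TCP and whose axes are the flange's). Camera axes: x right, y down, z forward; pixel columns grow to the right and rows downward; lengths in m; the calibration is good to about 2 mm. The wrist camera is an equidistant fisheye: a pixel r from the principal point sees the ray r / f radians off the axis. A picture is of the moment at which its call begins: read the wrist's pose just before it. calibration takes no time and is no camera call.
- bot.job_done(): hands the job in; it is judged then, once.
The state is a dict: "t": time; "joints": joint angles; "joint_velocities": joint speeds; "joint_efforts": joint torques, N m; "ee_pos": TCP position; "tool_rot": TCP orientation; "force": force on the tool from outside, world axes, zero at the start; "ft_torque": the same for the moment, N m; "opening": finger opening in m; "grip_force": force on a finger pad.
Only numpy, scipy, OpenCV 4.12 (cv2) and the standard library are available. Lean on these libraries where they do the work, as an engineer would, in place of code of your own. Each camera call takes 0.05 s, during which the arm holds its last target. There are 200 camera calls.

TASK

The bear cub's little display paddock has lost its blue lift-off gate, which stands in the slide-lid box with the blue lid. Slide open that box only, lift the gate out, and hang it upright on the paddock's two upright hinge pintles, lowering it in your grip until both sockets are fully home, so that it hangs closed across the opening. Then let go; leave the blue lid open, and the other boxes, the bear, the tin and the beech base as they are.

Things in the scene. Friction and masses are not known exactly. Their poses are not given: they have to be found in the camera images.
- box_blue: Fixed open-topped oak box with the blue lid, 190 (x) x 100 (y) x 142 (z) mm, walls and floor 5 mm; one of a row of three (blue, green, white lid) in any order, about 13 mm apart, on a 10 mm board. Origin: centre underneath; x is the way the lid slides open (away from the robot), z up. Floor ribs 45 mm high at x = -12 to 38, y = +-12.5 mm keep the gate upright, 2.5 mm play a side
- lid_blue (a joint): Blue lid's slide in m: 0 shut, 0.200 fully open (the gate comes out freely from about 0.18 on), along +x of its box. Friction 1.5 N (plus damping 4 N per m/s); stays where it is left. The lid is a level plate 190 x 100 x 8 mm on the box rim, its top 150 mm above the underside of the box
- knob_blue (a point): Top centre of the copper knob on the blue lid: an upright cylinder, 28 mm diameter, 34 mm high over the lid's top, 70 mm towards the robot from the lid's centre. Axes as the box
- lid_green (a joint): Green lid's slide in m, 0 shut; leave it shut
- lid_white (a joint): White lid's slide in m, 0 shut; leave it shut
- gate: Loose blue picket gate leaf, 0.22 kg: panel 130 long (x = -65 to 65), 14 thick (y), 120 mm high (z), with two steel socket blocks at its -x end. Origin: centre of the panel's underside. The top rail, 25 mm high, 14 mm thick, is the place to grip, near x = -5 mm (centre of mass x about -10 mm). Starts upright on the blue box's floor, x along the box's x, origin at box x = 10 to 16, y = 0, z = 5 mm
- socket_low (a point): Centre of the lower face of the gate's lower socket (gate x = -78, y = 0, z = 14 mm): a steel block 26 x 26 x 20 mm high (gate z = 14 to 34 mm) with a vertical through-hole 12 mm in diameter. Axes as the gate
- socket_high (a point): Centre of the lower face of the gate's upper socket (gate x = -78, y = 0, z = 86 mm): same block and hole, gate z = 86 to 106 mm
- gate_end (a point): Middle of the gate's free end (gate x = 65, y = 0, z = 60 mm)
- paddock: Fixed oak paddock, floor 190 x 200 x 8 mm, picket fence 103 mm high on three sides, open towards its +x (away from the robot); posts 26 x 26 mm, 150 mm high with copper balls to 167 mm at y = -78 and 68 mm, front faces at x = 80 mm. Origin: centre underneath (floor x = -100 to 90 mm), z up. The bear stands inside
- pintle_low (a point): Foot of the lower pintle (paddock x = 106, y = -78, z = 28 mm), 26 mm in front of the post: upright steel pin 9 mm in diameter, straight for 16 mm, tapering to 3 mm at its tip 24 mm above the foot, on a bracket 8 mm thick, 20 mm wide, from the post to paddock x = 118 mm. Gate hung: socket_low meets this point
- pintle_high (a point): Foot of the upper pintle, same shape and bracket, straight above (paddock x = 106, y = -78, z = 100 mm). Gate hung: socket_high meets this point. The gate's lower socket must come in from the front (along paddock -x) below the upper bracket (underside z = 92 mm) and above the lower pintle's tip (z = 52 mm) before it is lowered
- gate_end_closed (a point): Where gate_end lies when the gate hangs closed across the opening, in front of the other post (paddock x = 106, y = 65, z = 74 mm); the closed gate's x axis is the paddock's y axis, its underside 14 mm above the table
- bear: Loose white ceramic bear cub, 86 mm high, 60 mm wide, standing in the paddock at about paddock x = -30 mm. Origin: centre underneath. Leave alone
- tin: Loose screw-top tin canister with a red band, 72 mm diameter, 100 mm high, on the table between boxes and paddock. Origin: centre underneath. Leave alone
- beech_base: Loose turned beech globe base, 80 mm diameter, 34 mm high, on the table between boxes and paddock, nearer the robot. Origin: centre underneath. Leave alone

How it is judged:
By the outcome, as a careful person would: the job done as asked, in the order asked, and still so for the second after the job is handed in, with the robot touching nothing.
It also fails if it takes over 59 s, if anything falls off the work surface, if the arm or the gripper's body presses on something with over 40 N, if the wrist force passes 120 N, or if a joint passes its speed limit or range.

## Working session

There is one attempt and no reset: what is moved stays moved. The work goes in short steps, Python scripts to look and compute and a shell command to move; the robot and the scene stay as the last step left them, time stands still between calls to the robot, and variables do not carry over. Pictures are saved under pics/ and viewed, at most 10 in all, crops included, and the job is handed in when it is done.

```bash
mkdir -p pics; ls
python3 - <<'E'
from rig import bot,eyes
import cv2,numpy as np
np.set_printoptions(precision=4,suppress=True)
s=bot.observe();print(s)
for n in("side","top","wrist"):
    im=eyes.capture(n);cv2.imwrite(f"pics/{n}0.png",im[:,:,::-1]);c=eyes.calibration(n)
    for k in c: print(n,k,np.array(c[k]) if not isinstance(c[k],str) else c[k])
a=cv2.imread("pics/side0.png");b=cv2.imread("pics/top0.png")
cv2.imwrite("pics/both0.png",cv2.resize(np.hstack([a,b]),(800,300)))
E
```

```text
pics
{'t': 0.0, 'joints': array([-1.0494,  0.2557,  0.107 , -0.0005, -1.4239, -0.2846]), 'joint_velocities': array([-0.0002,  0.0007, -0.0003,  0.0009, -0.0005,  0.0008]), 'joint_efforts': array([  0.0007, -38.6633,  23.7949,   5.3653,  -0.006 ,   0.    ]), 'ee_pos': array([ 0.129 , -0.5341,  0.2304]), 'tool_rot': array([ 3.1397, -0.0001, -2.9048]), 'force': array([-0.5597,  1.6317,  0.0807]), 'ft_torque': array([-0.0221, -0.0254,  0.0275]), 'grip_force': 0.0, 'opening': 0.08547007506613069}
side intrinsics [[430.7153   0.     261.7947]
 [  0.     430.7153 200.619 ]
 [  0.       0.       1.    ]]
side camera_from_world [[-0.9884 -0.1513 -0.0102  0.5427]
 [-0.0911  0.6462 -0.7577  0.1519]
 [ 0.1212 -0.748  -0.6525  1.1695]
 [ 0.      0.      0.      1.    ]]
top intrinsics [[346.9176   0.     250.7869]
 [  0.     346.9176 193.9358]
 [  0.       0.       1.    ]]
top camera_from_world [[ 0.0055 -0.9999 -0.0115  0.0082]
 [-0.9835 -0.0034 -0.1807  0.5774]
 [ 0.1806  0.0123 -0.9835  0.881 ]
 [ 0.      0.      0.      1.    ]]
wrist intrinsics [[297.3186   0.     258.659 ]
 [  0.     297.3186 193.2126]
 [  0.       0.       1.    ]]
wrist mount [[-0.0003 -0.9607 -0.2776  0.0705]
 [ 1.     -0.0004  0.0003  0.0006]
 [-0.0004 -0.2776  0.9607 -0.1422]
 [ 0.      0.      0.      1.    ]]
```

View pics/top0.png

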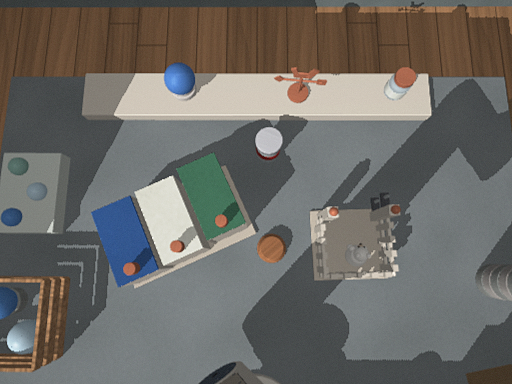

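View pics/side0.png

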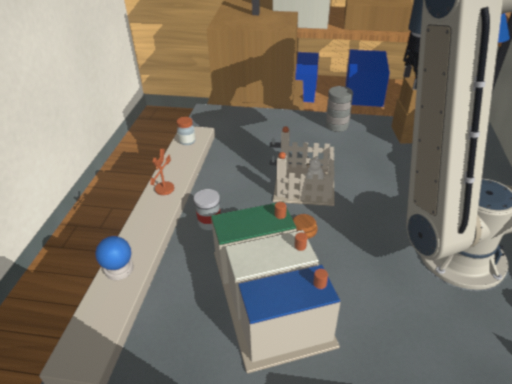

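The top view shows the blue lid at left (130,240) with its knob at (129,269). The paddock is at (355,245) with its balls at (334,212) and (395,210), and the pintles are near (380,203). In the side view the paddock is at (305,170) and the blue box is nearest the camera.

```bash
cat > h.py <<'E'
from rig import bot,eyes
import cv2,numpy as np
from scipy.spatial.transform import Rotation as Ro
np.set_printoptions(precision=4,suppress=True)
def ray(n,uv,pose=None):
    """origin and direction in world for fixed cams, or the wrist with pose=(pos,rpy)"""
    c=eyes.calibration(n);K=np.array(c["intrinsics"]);p=np.array([(uv[0]-K[0,2])/K[0,0],(uv[1]-K[1,2])/K[1,1]])
    if n!="wrist":
        T=np.linalg.inv(np.array(c["camera_from_world"]));d=np.r_[p,1]
    else:
        r=np.hypot(*p);d=np.r_[p/max(r,1e-9)*np.sin(r),np.cos(r)]
        W=np.eye(4);W[:3,:3]=Ro.from_euler("xyz",pose[1]).as_matrix();W[:3,3]=pose[0];T=W@np.array(c["mount"])
    return T[:3,3],T[:3,:3]@d
def onz(n,uv,z,pose=None):
    o,d=ray(n,uv,pose);return o+d*(z-o[2])/d[2]
def proj(n,P,pose):
    c=eyes.calibration(n);K=np.array(c["intrinsics"])
    W=np.eye(4);W[:3,:3]=Ro.from_euler("xyz",pose[1]).as_matrix();W[:3,3]=pose[0]
    q=np.linalg.inv(W@np.array(c["mount"]))@np.r_[P,1];h=np.hypot(q[0],q[1]);t=np.arctan2(h,q[2])
    return np.array([K[0,2]+K[0,0]*t*q[0]/h,K[1,2]+K[1,1]*t*q[1]/h])
def two(a,b):
    (o1,d1),(o2,d2)=a,b;s=np.linalg.lstsq(np.c_[d1,-d2],o2-o1,rcond=None)[0]
    p,q=o1+s[0]*d1,o2+s[1]*d2;return (p+q)/2,np.linalg.norm(p-q)
def wshot(name):
    s=bot.observe();im=eyes.capture("wrist");cv2.imwrite(f"pics/{name}.png",im[:,:,::-1]);
    np.save(f"pics/{name}.npy",np.r_[s["ee_pos"],s["tool_rot"]]);print("pose",s["ee_pos"],s["tool_rot"]);return im,(s["ee_pos"],s["tool_rot"])
def blobs(im,lo,hi,amin=8):
    m=cv2.inRange(cv2.cvtColor(im,cv2.COLOR_BGR2HSV),lo,hi)
    n,l,st,ce=cv2.connectedComponentsWithStats(m);return [(ce[i],st[i]) for i in range(1,n) if st[i,4]>=amin],l
E
python3 - <<'E'
from h import *
b=cv2.imread("pics/top0.png")
m=cv2.inRange(cv2.cvtColor(b,cv2.COLOR_BGR2HSV),(100,150,60),(125,255,255))
c=max([c for c in cv2.findContours(m,0,2)[0] if cv2.boundingRect(c)[0]>85],key=cv2.contourArea)
P=np.array([onz("top",p[0],.16)[:2] for p in c]);r=cv2.minAreaRect((P*1000).astype(np.float32));print(r,cv2.boxPoints(r))
B,_=blobs(b,(3,110,60),(14,255,255))
for ce,st in B:
    if 100<ce[0]<420 and 190<ce[1]<300: print(ce,st, onz("top",ce,.194),onz("top",ce,.158))
t=cv2.resize(b[180:300,290:430],None,fx=4,fy=4,interpolation=3)
s=cv2.imread("pics/side0.png");s=cv2.resize(s[115:220,255:350],None,fx=4,fy=4,interpolation=3);print(t.shape,s.shape)
o=np.zeros((480,560+380,3),np.uint8);o[:480,:560]=t;o[:420,560:]=s;cv2.imwrite("pics/z.png",cv2.resize(o,(800,409)))
E
```

```text
((447.8687438964844, 304.49932861328125), (186.1553192138672, 99.1409683227539), 24.206178665161133) [[342.6499 311.5475]
 [383.2998 221.1235]
 [553.0876 297.4511]
 [512.4377 387.8752]]
[395.3273 209.0909] [391 206   9   8  55] [ 0.5179 -0.3161  0.194 ] [ 0.523  -0.3307  0.158 ]
[333.5    211.2857] [330 208   8   8  56] [ 0.5124 -0.1773  0.194 ] [ 0.5172 -0.1855  0.158 ]
[220.9839 220.4758] [215 215  13  12 124] [0.4906 0.0757 0.194 ] [0.4944 0.0792 0.158 ]
[270.9685 247.9858] [257 234  29  29 634] [ 0.43   -0.0363  0.194 ] [ 0.431  -0.0379  0.158 ]
[176.8254 246.0952] [171 241  13  11 126] [0.4331 0.1727 0.194 ] [0.4342 0.1807 0.158 ]
[131.0516 268.1548] [123 263  17  12 155] [0.3846 0.2715 0.194 ] [0.3834 0.2841 0.158 ]
(480, 560, 3) (420, 380, 3)
```

View pics/z.png

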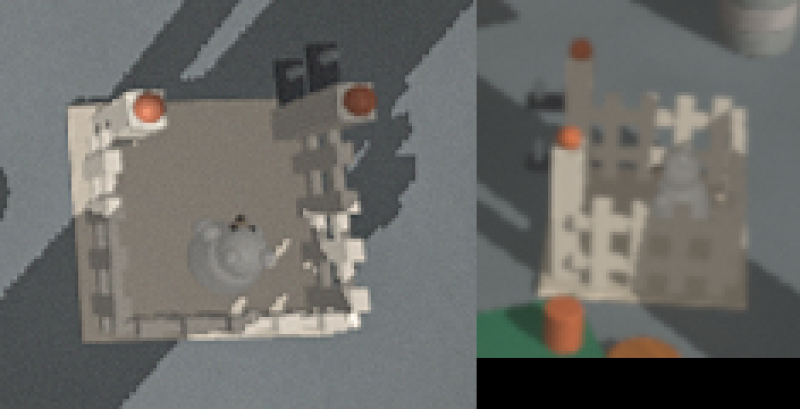

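The zoom shows the paddock nearly square to the world (yaw about 2°). The two dark pintle brackets are in front of the right-hand post. I'll pass over the paddock to image the pintles with the wrist camera on the way to the knob.

```bash
R='{"x":0.034,"y":0.022,"z":0.003}'
python3 -m creep '[{"x":0.034,"y":0.022,"z":0.004,"twist":5.3},{"x":0.034,"y":0.022,"z":0.004,"twist":5.3},{"x":0.034,"y":0.022,"z":0.004},{"x":0.034,"y":0.022,"z":0.004},{"x":0.034,"y":0.022,"z":0.004}]' 1
python3 -m creep '[{"x":0.034,"y":0.022,"z":0.004},{"x":0.034,"y":0.022,"z":0.004},{"x":0.034,"y":0.022,"z":0.004},{"x":0.034,"y":0.022,"z":0.004},{"z":0}]'
python3 -c "
from h import *
wshot('w1')"
python3 -m creep '[{"x":0.03,"y":0.022,"z":0.004},{"x":0.03,"y":0.022,"z":0.004},{"x":0.03,"y":0.022,"z":0.004},{"x":0.03,"y":0.022,"z":0.004},{"z":0}]'
python3 -c "
from h import *
wshot('w2')
a=cv2.imread('pics/w1.png');b=cv2.imread('pics/w2.png');cv2.imwrite('pics/w12.png',cv2.resize(np.hstack([a,b]),(800,300)))"
```

```text
pose [ 0.129  -0.5343  0.2306] [ 3.1402 -0.0001 -2.9048]
pose [ 0.129  -0.5344  0.2308] [ 3.1405 -0.0001 -2.9048]invalid input at $[2]: expected keys x, y, z, twist
invalid input at $[0]: expected keys x, y, z, twist
invalid input at $[0]: expected keys x, y, z, twist
```

View pics/w12.png

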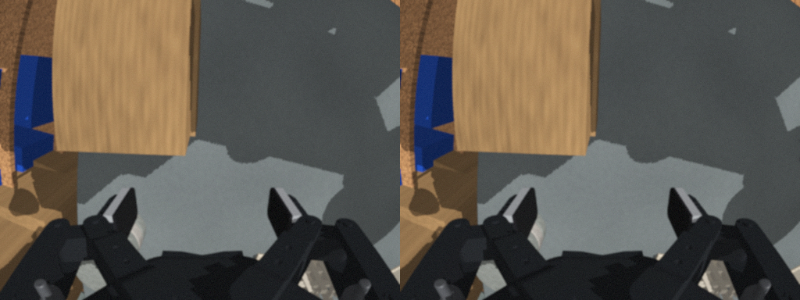

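All four keys are required in each row, so nothing moved; the picture shows only the start view, with the fingers at the bottom.

```bash
python3 -m creep '[{"x":0.035,"y":0.0175,"z":0.003,"twist":5.3},{"x":0.035,"y":0.0175,"z":0.003,"twist":5.3},{"x":0.035,"y":0.0175,"z":0.003,"twist":0},{"x":0.035,"y":0.0175,"z":0.003,"twist":0},{"x":0.035,"y":0.0175,"z":0.003,"twist":0}]' 1
python3 -m creep '[{"x":0.035,"y":0.0175,"z":0.003,"twist":0},{"x":0.035,"y":0.0175,"z":0.003,"twist":0},{"x":0.035,"y":0.0175,"z":0.003,"twist":0},{"x":0.035,"y":0.0175,"z":0.003,"twist":0},{"x":0.035,"y":0.0175,"z":0.003,"twist":0}]'
python3 -m creep '[{"x":0.035,"y":0.0175,"z":0,"twist":0},{"x":0.035,"y":0.0175,"z":0,"twist":0},{"x":0.035,"y":0.0175,"z":0,"twist":0},{"x":0.035,"y":0.0175,"z":0,"twist":0},{"x":0,"y":0,"z":0,"twist":0}]'
python3 -c "
from h import *
wshot('w3')"
python3 -m creep '[{"x":0,"y":0.03,"z":0,"twist":0},{"x":0,"y":0.03,"z":0,"twist":0},{"x":0,"y":0.03,"z":0,"twist":0},{"x":0,"y":0,"z":0,"twist":0}]'
python3 -c "
from h import *
wshot('w4')
a=cv2.imread('pics/w3.png');b=cv2.imread('pics/w4.png');cv2.imwrite('pics/w34.png',cv2.resize(np.vstack([a[60:330],b[60:330]]),(569,600)))"
```

```text
t: 0.67
ee_pos: [0.3054, -0.446, 0.2465]
tool_rot: [-3.142, 0.0, -2.72]
force: [1.0, -0.5, -0.4]
opening: 0.0855
grip_force: 0.0
t: 1.08
ee_pos: [0.4806, -0.3583, 0.2615]
tool_rot: [-3.142, 0.0, -2.72]
force: [1.2, -1.1, 0.1]
opening: 0.0851
grip_force: 0.0
t: 1.5
ee_pos: [0.6236, -0.2852, 0.2571]
tool_rot: [3.138, -0.002, -2.715]
force: [-1.2, -0.2, -2.4]
opening: 0.0855
grip_force: 0.0
pose [ 0.6236 -0.2852  0.2571] [ 3.1375 -0.0022 -2.7149]
t: 1.88
ee_pos: [0.619, -0.1957, 0.2621]
tool_rot: [3.141, 0.002, -2.716]
force: [0.7, -0.1, 0.7]
opening: 0.0857
grip_force: 0.0
pose [ 0.619  -0.1957  0.2621] [ 3.1411  0.0016 -2.7163]
```

View pics/w34.png

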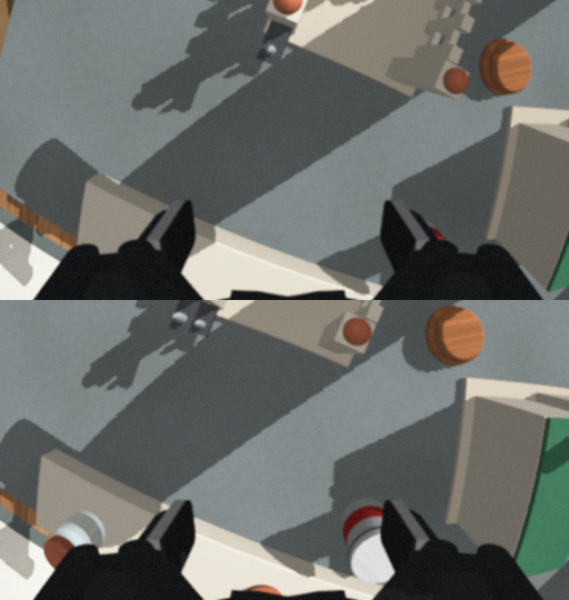

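Image down is away from the robot. The pintles sit at the top edge (w4 shows them near (180,318) and (199,325) in the stacked view). I'll bring the camera back 70 mm for two central views.

```bash
python3 -m creep '[{"x":-0.035,"y":-0.01,"z":0,"twist":0},{"x":-0.035,"y":-0.01,"z":0,"twist":0},{"x":0,"y":0,"z":0,"twist":0},{"x":0,"y":0,"z":0,"twist":0}]'
python3 -c "
from h import *
wshot('w5')"
python3 -m creep '[{"x":0,"y":-0.035,"z":0,"twist":0},{"x":0,"y":-0.035,"z":0,"twist":0},{"x":0,"y":0,"z":0,"twist":0},{"x":0,"y":0,"z":0,"twist":0}]'
python3 - <<'E'
from h import *
wshot('w6')
o=[]
for n in('w5','w6'):
    a=cv2.imread(f'pics/{n}.png');q=np.load(f'pics/{n}.npy');u=proj("wrist",[.56,-.329,.11],(q[:3],q[3:]))
    x,y=[int(max(0,v)) for v in u-[75,50]];print(n,x,y);c=a[y:y+110,x:x+150];o.append(cv2.resize(c,(600,440)))
cv2.imwrite('pics/w56.png',cv2.resize(np.hstack(o),(800,293),interpolation=3))
for n in('w5','w6'):
    q=np.load(f'pics/{n}.npy');B,_=blobs(cv2.imread(f'pics/{n}.png'),(3,110,50),(14,255,255),30)
    for ce,st in B: print(n,ce,st[4],onz("wrist",ce,.158,(q[:3],q[3:])))
E
```

```text
t: 2.27
ee_pos: [0.547, -0.2211, 0.2624]
tool_rot: [-3.141, 0.001, -2.722]
force: [-0.4, -0.5, 0.4]
opening: 0.0852
grip_force: 0.0
pose [ 0.547  -0.2211  0.2624] [-3.1407  0.0006 -2.7221]
t: 2.65
ee_pos: [0.5493, -0.2915, 0.2603]
tool_rot: [3.141, -0.001, -2.723]
force: [0.8, 0.3, 0.1]
opening: 0.0857
grip_force: 0.0
pose [ 0.5493 -0.2915  0.2603] [ 3.1409 -0.0008 -2.7226]
w5 82 99
w6 144 124
w5 [7.9032 1.0323] 31 [ 0.4582 -0.5643  0.158 ]
w5 [153.8944 115.8028] 426 [ 0.5212 -0.33    0.158 ]
w5 [402.3666 142.5109] 2155 [ 0.4517 -0.1215  0.158 ]
w5 [311.0737 176.2719] 434 [ 0.5155 -0.1852  0.158 ]
w5 [504.4366 251.6254] 355 [0.492  0.0915 0.158 ]
w6 [22.0814  2.7558] 172 [ 0.4594 -0.6039  0.158 ]
w6 [228.4685 144.731 ] 461 [ 0.5212 -0.3305  0.158 ]
w6 [437.2029 162.5308] 1848 [ 0.4527 -0.1482  0.158 ]
w6 [377.9341 205.5989] 364 [ 0.5155 -0.1859  0.158 ]
w6 [109.1261 351.3199] 547 [ 0.822  -0.3809  0.158 ]
```

View pics/w56.png

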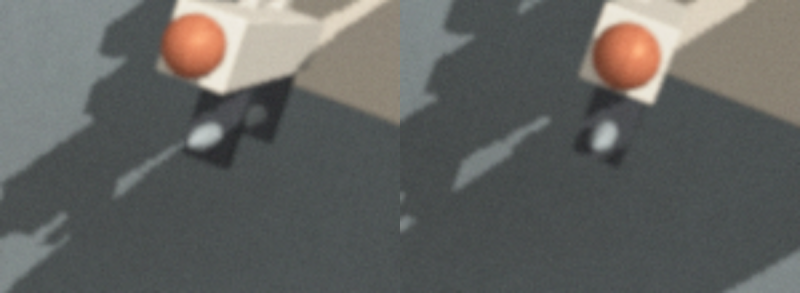

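Both views agree on the balls: (0.521,-0.330) and (0.5155,-0.186), giving a yaw of about 2.3°. The pintle tip is the bright spot beside the post, at about (159,150) in w5 and (220,175) in w6. Next I move to the knob.

```bash
python3 - <<'E'
from h import *
R=[]
for n,g in(('w5',(159,150)),('w6',(220,175))):
    a=cv2.imread(f'pics/{n}.png',0).astype(float);q=np.load(f'pics/{n}.npy');x,y=g
    w=a[y-9:y+10,x-9:x+10];w=np.clip(w-110,0,None);yy,xx=np.mgrid[-9:10,-9:10];u=np.array([x+(w*xx).sum()/w.sum(),y+(w*yy).sum()/w.sum()])
    R.append(ray("wrist",u,(q[:3],q[3:])));print(u,onz("wrist",u,.114,(q[:3],q[3:])))
print(two(*R))
E
python3 -m creep '[{"x":-0.011,"y":0.038,"z":0,"twist":0},{"x":-0.011,"y":0.038,"z":0,"twist":0},{"x":-0.011,"y":0.038,"z":0,"twist":0},{"x":-0.011,"y":0.038,"z":0,"twist":0},{"x":-0.011,"y":0.038,"z":0,"twist":0}]'
python3 -m creep '[{"x":-0.011,"y":0.038,"z":0,"twist":0},{"x":-0.011,"y":0.038,"z":0,"twist":0},{"x":-0.011,"y":0.038,"z":0,"twist":0},{"x":-0.011,"y":0.038,"z":0,"twist":0},{"x":-0.011,"y":0.038,"z":0,"twist":0}]'
python3 -m creep '[{"x":-0.011,"y":0.038,"z":0,"twist":0},{"x":-0.011,"y":0.038,"z":0,"twist":0},{"x":-0.011,"y":0.038,"z":0,"twist":0},{"x":-0.011,"y":0.036,"z":0,"twist":0},{"x":0,"y":0,"z":0,"twist":0}]'
python3 - <<'E'
from h import *
im,p=wshot('w7')
B,_=blobs(cv2.imread('pics/w7.png'),(3,110,50),(14,255,255),100)
for ce,st in B: print(ce,st,onz("wrist",ce,.190,p))
m=cv2.inRange(cv2.cvtColor(cv2.imread('pics/w7.png'),cv2.COLOR_BGR2HSV),(100,150,60),(125,255,255))
c=max(cv2.findContours(m,0,2)[0],key=cv2.contourArea);P=np.array([onz("wrist",q[0],.16,p)[:2]*1000 for q in c],np.float32);print(cv2.minAreaRect(P),cv2.boundingRect(c))
E
```

```text
[158.3337 149.3112] [ 0.5584 -0.3275  0.114 ]
[220.6219 174.7685] [ 0.5586 -0.328   0.114 ]
(array([ 0.559, -0.328,  0.112]), np.float64(0.00023390666489024524))
t: 3.12
ee_pos: [0.4935, -0.0973, 0.2615]
tool_rot: [-3.142, 0.001, -2.719]
force: [1.3, 0.9, 0.2]
opening: 0.0852
grip_force: 0.0
t: 3.53
ee_pos: [0.438, 0.0928, 0.2618]
tool_rot: [3.141, 0.001, -2.719]
force: [0.6, -0.0, -1.0]
opening: 0.0854
grip_force: 0.0
t: 3.95
ee_pos: [0.3929, 0.246, 0.261]
tool_rot: [3.14, 0.0, -2.713]
force: [0.6, 0.4, -1.5]
opening: 0.0857
grip_force: 0.0
pose [0.3929 0.246  0.261 ] [ 3.1399  0.0001 -2.7135]
[ 71.0814 112.0063] [  47   87   48   51 1904] [0.3852 0.0757 0.19  ]
[472.4815 173.2933] [ 420   99   92  170 5350] [0.2889 0.4088 0.19  ]
[299.4987 203.8789] [ 282  183   37   42 1189] [0.3794 0.2748 0.19  ]
[161.63   207.0906] [ 142  187   40   41 1192] [0.4265 0.1785 0.19  ]
[ 57.2906 216.6276] [ 38 199  39  37 991] [0.4809 0.0852 0.19  ]
[  8.388  306.8395] [  0 295  19  24 299] [0.6524 0.0166 0.19  ]
((441.301025390625, 304.69183349609375), (181.4661865234375, 98.82037353515625), 23.93627166748047) (240, 168, 113, 165)
```

Run:
```python
from h import *
def sides(n,im,z,p,rx):
    hsv=cv2.cvtColor(im,cv2.COLOR_BGR2HSV)
    for nm,lo,hi in(("blue",(100,150,60),(125,255,255)),("green",(65,100,40),(90,255,255))):
        c=max([c for c in cv2.findContours(cv2.inRange(hsv,lo,hi),0,1)[0] if cv2.boundingRect(c)[0]>rx],key=cv2.contourArea)
        q=cv2.approxPolyDP(cv2.convexHull(c),6,True)[:,0];W=np.array([onz(n,u,z,p)[:2] for u in q])
        for a,b,u in zip(W,np.roll(W,-1,0),q): print(n,nm,u,a,"len",np.hypot(*(b-a)),"ang",np.degrees(np.arctan2(*(b-a)[::-1]))%90)
sides("top",cv2.imread("pics/top0.png"),.16,None,85)
q=np.load("pics/w7.npy");sides("wrist",cv2.imread("pics/w7.png"),.16,(q[:3],q[3:]),-1)
```

```text
top blue [129 196] [0.5517 0.2998] len 0.18396960812505153 ang 24.439447517926368
top blue [157 268] [0.3842 0.2237] len 0.09510681781663814 ang 23.802244201820628
top blue [118 285] [0.3458 0.3107] len 0.18291341612522208 ang 23.990683459831974
top blue [ 92 212] [0.5129 0.385 ] len 0.09366829811798082 ang 24.44196356044357
top green [213 153] [0.6586 0.1019] len 0.18462696096952033 ang 24.63359792284379
top green [244 222] [0.4908 0.025 ] len 0.09454232415601378 ang 25.007599676126915
top green [207 239] [0.4508 0.1107] len 0.18445264559139063 ang 24.77950004016155
top green [177 169] [0.6183 0.188 ] len 0.09501331435117721 ang 25.111226459735093
wrist blue [352 170] [0.3401 0.3114] len 0.1790460535609179 ang 24.62792389446181
wrist blue [332 331] [0.5029 0.386 ] len 0.0986854934377091 ang 15.169883427040048
wrist blue [243 323] [0.5287 0.2907] len 0.1632751008697407 ang 24.189481322812043
wrist blue [240 169] [0.3798 0.2238] len 0.09609558179849756 ang 24.365108961310128
wrist green [103 186] [0.4461 0.112 ] len 0.09394572000514534 ang 25.414873332404508
wrist green [120 274] [0.531  0.1523] len 0.03362045387443349 ang 59.881949736030265
wrist green [102 287] [0.56   0.1354] len 0.06951714471052248 ang 32.403998707418516
wrist green [ 57 287] [0.5973 0.0768] len 0.12065738637937408 ang 24.677820060033156
wrist green [ 32 189] [0.4877 0.0264] len 0.09517015148752314 ang 25.886958419322212
```

View pics/w7.png

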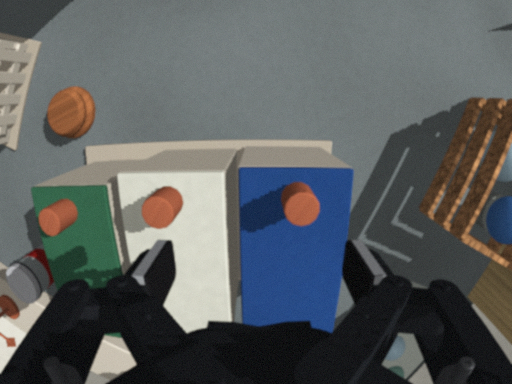

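The wrist picture shows the blue lid (240–350, 169–330) with its knob top near (302,207), and the row's yaw is 24.4°. I go down on the knob and grip it.

```bash
python3 -m creep '[{"x":-0.01,"y":0.031,"z":0,"twist":0},{"x":0,"y":0,"z":-0.03,"twist":0},{"x":0,"y":0,"z":-0.03,"twist":0},{"x":0,"y":0,"z":-0.031,"twist":0},{"x":0,"y":0,"z":0,"twist":0}]'
python3 -m creep '[{"x":0,"y":0,"z":0,"twist":0},{"x":0,"y":0,"z":0,"twist":0},{"x":0,"y":0,"z":0,"twist":0},{"x":0,"y":0,"z":0,"twist":0},{"x":0,"y":0,"z":0,"twist":0}]' 0
python3 -m creep '[{"x":0,"y":0,"z":0,"twist":0},{"x":0,"y":0,"z":0,"twist":0},{"x":0,"y":0,"z":0,"twist":0}]'
```

```text
t: 4.42
ee_pos: [0.3818, 0.2687, 0.1647]
tool_rot: [-3.139, -0.01, -2.72]
force: [-0.4, -0.9, -1.8]
opening: 0.085
grip_force: 0.0
t: 4.83
ee_pos: [0.3856, 0.2783, 0.1735]
tool_rot: [3.128, 0.01, -2.72]
force: [-9.9, 16.8, 13.5]
opening: 0.0262
grip_force: 62.4
t: 5.08
ee_pos: [0.3857, 0.2783, 0.1736]
tool_rot: [3.129, 0.01, -2.719]
force: [-7.1, 16.7, 5.0]
opening: 0.0259
grip_force: 58.7
```

Gripped. The lateral force shows the knob is about 7 mm further to +y, so I relieve that and slide.

```bash
python3 -m creep '[{"x":-0.002,"y":0.006,"z":0.003,"twist":0},{"x":0.0256,"y":0.0116,"z":0,"twist":0},{"x":0.0256,"y":0.0116,"z":0,"twist":0},{"x":0.0256,"y":0.0116,"z":0,"twist":0},{"x":0.0256,"y":0.0116,"z":0,"twist":0}]'
python3 -m creep '[{"x":0.0256,"y":0.0116,"z":0,"twist":0},{"x":0.0256,"y":0.0116,"z":0,"twist":0},{"x":0.0256,"y":0.0116,"z":0,"twist":0},{"x":0,"y":0,"z":0,"twist":0},{"x":0,"y":0,"z":0,"twist":0}]'
```

```text
t: 5.5
ee_pos: [0.4859, 0.324, 0.1737]
tool_rot: [3.141, -0.001, -2.72]
force: [-3.6, 0.7, 1.9]
opening: 0.0262
grip_force: 63.3
t: 5.92
ee_pos: [0.5635, 0.3591, 0.1728]
tool_rot: [-3.141, 0.001, -2.72]
force: [0.8, 1.3, -3.5]
opening: 0.0257
grip_force: 65.0
```

Lid open by 0.195 m. I release it and look into the box.

```bash
python3 -m creep '[{"x":0,"y":0,"z":0,"twist":0},{"x":0,"y":0,"z":0,"twist":0},{"x":0,"y":0,"z":0,"twist":0}]' 0.5
python3 -m creep '[{"x":0,"y":0,"z":0.03,"twist":0},{"x":0,"y":0,"z":0.03,"twist":0},{"x":-0.036,"y":-0.016,"z":0.01,"twist":0},{"x":-0.036,"y":-0.016,"z":0,"twist":0},{"x":-0.036,"y":-0.016,"z":0,"twist":0}]'
python3 -m creep '[{"x":0,"y":0,"z":0,"twist":0},{"x":0,"y":0,"z":0,"twist":0}]'
python3 - <<'E'
from h import *
im,p=wshot('w8')
cv2.imwrite('pics/w8z.png',cv2.resize(cv2.imread('pics/w8.png')[100:384,130:420],None,fx=2,fy=2))
E
```

```text
t: 6.17
ee_pos: [0.5617, 0.3582, 0.1743]
tool_rot: [-3.142, 0.001, -2.72]
force: [-0.9, -0.4, 0.5]
opening: 0.0426
grip_force: 0.0
t: 6.58
ee_pos: [0.4532, 0.31, 0.2442]
tool_rot: [3.141, 0.002, -2.72]
force: [0.4, 0.4, 0.4]
opening: 0.0427
grip_force: 0.0
t: 6.75
ee_pos: [0.4522, 0.3092, 0.2449]
tool_rot: [3.141, 0.002, -2.718]
force: [0.5, 0.4, -0.1]
opening: 0.0425
grip_force: 0.0
pose [0.4522 0.3092 0.2449] [ 3.1411  0.0015 -2.7184]
```

View pics/w8z.png

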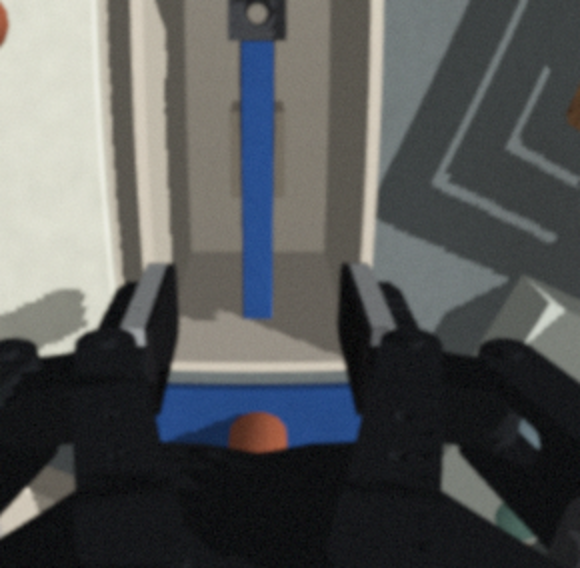

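The gate is upright in the box: the panel top runs from (258.5,121) to (258.5,259) in full-image pixels, and the upper socket's hole is at (258.5,106.5). I'll compute the grip point.

Run:
```python
from h import *
q=np.load('pics/w8.npy');p=(q[:3],q[3:]);im=cv2.imread('pics/w8.png')
m=cv2.inRange(cv2.cvtColor(im,cv2.COLOR_BGR2HSV),(100,120,50),(125,255,255));m[275:]=0
c=max(cv2.findContours(m,0,1)[0],key=cv2.contourArea);print(cv2.boundingRect(c))
P=np.array([onz("wrist",u[0],.135,p)[:2]*1000 for u in c],np.float32);(cx,cy),wh,a=r=cv2.minAreaRect(P);print(r)
h=onz("wrist",(258.5,106.5),.121,p);print("hole",h)
a=np.radians(24.4);d=np.array([np.cos(a),np.sin(a)]);g=np.array([cx,cy])/1000;print("center",g,"grip",g-.005*d,"from hole",h[:2]+.073*d)
```

```text
(251, 120, 16, 139)
((454.67730712890625, 310.8333435058594), (128.71067810058594, 13.051457405090332), 24.043621063232422)
hole [0.3854 0.2798 0.121 ]
center [0.4547 0.3108] grip [0.4501 0.3088] from hole [0.4519 0.31  ]
```

```bash
python3 -m creep '[{"x":-0.001,"y":0,"z":-0.028,"twist":0},{"x":0,"y":0,"z":-0.028,"twist":0},{"x":0,"y":0,"z":-0.028,"twist":0},{"x":0,"y":0,"z":-0.028,"twist":0},{"x":0,"y":0,"z":-0.028,"twist":0}]'
python3 -m creep '[{"x":0,"y":0,"z":0,"twist":0},{"x":0,"y":0,"z":0,"twist":0},{"x":0,"y":0,"z":0,"twist":0}]'
```

```text
t: 7.22
ee_pos: [0.4553, 0.3115, 0.1053]
tool_rot: [-3.141, 0.004, -2.719]
force: [-84.1, -47.6, 208.9]
opening: 0.0427
grip_force: 100.6
t: 7.47
ee_pos: [0.4577, 0.3119, 0.1069]
tool_rot: [-3.141, 0.009, -2.719]
force: [4.0, -4.8, 12.4]
opening: 0.0427
grip_force: 6.3
```

The wrist force spiked to about 209 N on the way down, over the 120 N limit. I need to see what was hit before going on.

Run:
```python
from h import *
s=bot.observe();print({k:s[k] for k in("ee_pos","tool_rot","force","ft_torque","grip_force","joint_efforts","joints")})
im,p=wshot('w9');b=eyes.capture("side")[:,:,::-1]
a=cv2.resize(cv2.imread('pics/w9.png')[110:384,110:440],None,fx=1.4,fy=1.4)
b=cv2.resize(b[190:384,180:370],None,fx=1.75,fy=1.75);o=np.zeros((400,800,3),np.uint8);o[:a.shape[0],:a.shape[1]]=a;o[:b.shape[0],465:465+b.shape[1]]=b
cv2.imwrite('pics/w9s.png',o)
```

```text
{'ee_pos': array([0.4577, 0.3119, 0.1069]), 'tool_rot': array([-3.1412,  0.0091, -2.7195]), 'force': array([ 3.9666, -4.7512, 12.3507]), 'ft_torque': array([-0.6935, -1.2125, -0.0508]), 'grip_force': 6.271597605819466, 'joint_efforts': array([  3.2678, -34.3064,  17.4334,   2.1413,  -0.1513,   0.1057]), 'joints': array([ 0.8838,  0.326 , -0.1207,  0.005 , -1.1161, -2.0347])}
pose [0.4577 0.3119 0.1069] [-3.1412  0.0091 -2.7195]
```

View pics/w9s.png

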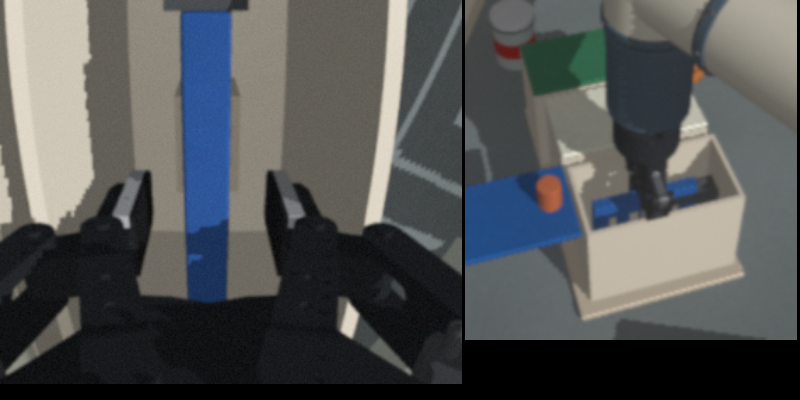

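The knuckles of the half-open fingers sit over the box's side rims, at (30,230) and (390,235) in the crop, while the gate is untouched between the pads. I lift a little, narrow the fingers, and go back down gently.

```bash
python3 -m creep '[{"x":0,"y":0,"z":0.008,"twist":0},{"x":0,"y":0,"z":0.007,"twist":0},{"x":0,"y":0,"z":0,"twist":0},{"x":0,"y":0,"z":0,"twist":0}]' 0.3
python3 -m creep '[{"x":0,"y":0,"z":-0.004,"twist":0},{"x":0,"y":0,"z":-0.004,"twist":0},{"x":0,"y":0,"z":0,"twist":0},{"x":0,"y":0,"z":0,"twist":0}]'
```

```text
t: 7.9
ee_pos: [0.4534, 0.3109, 0.1184]
tool_rot: [3.141, 0.0, -2.72]
force: [-0.7, -0.7, -0.9]
opening: 0.0254
grip_force: 0.0
t: 8.23
ee_pos: [0.4528, 0.3102, 0.1094]
tool_rot: [-3.141, -0.002, -2.72]
force: [0.3, 0.1, -0.2]
opening: 0.0256
grip_force: 0.0
```

```bash
python3 -m creep '[{"x":-0.001,"y":-0.0005,"z":-0.004,"twist":0},{"x":0,"y":0,"z":0,"twist":0},{"x":0,"y":0,"z":0,"twist":0}]'
python3 -m creep '[{"x":0,"y":0,"z":0,"twist":0},{"x":0,"y":0,"z":0,"twist":0},{"x":0,"y":0,"z":0,"twist":0},{"x":0,"y":0,"z":0,"twist":0}]' 0
python3 -m creep '[{"x":0,"y":0,"z":0.005,"twist":0},{"x":0,"y":0,"z":0.01,"twist":0},{"x":0,"y":0,"z":0.015,"twist":0},{"x":0,"y":0,"z":0,"twist":0}]'
```

```text
t: 8.48
ee_pos: [0.452, 0.3099, 0.106]
tool_rot: [-3.141, -0.001, -2.72]
force: [-0.7, 0.6, -0.7]
opening: 0.0258
grip_force: 0.0
t: 8.82
ee_pos: [0.4524, 0.3101, 0.1065]
tool_rot: [-3.142, 0.0, -2.72]
force: [1.1, -1.4, -0.1]
opening: 0.013
grip_force: 59.0
t: 9.15
ee_pos: [0.4537, 0.3111, 0.1397]
tool_rot: [3.14, 0.005, -2.719]
force: [0.2, 0.6, -0.6]
opening: 0.0131
grip_force: 58.9
```

The gate is gripped (13 mm opening, 59 N). I lift it clear and check its hang in the grip.

```bash
python3 -m creep '[{"x":0,"y":0,"z":0.03,"twist":0},{"x":0,"y":0,"z":0.035,"twist":0},{"x":0,"y":0,"z":0.035,"twist":0},{"x":0,"y":0,"z":0.035,"twist":0},{"x":0,"y":0,"z":0.035,"twist":0}]'
python3 -m creep '[{"x":0,"y":0,"z":0.005,"twist":0},{"x":0,"y":0,"z":0,"twist":0},{"x":0,"y":0,"z":0,"twist":0}]'
cat > gm.py <<'E'
from h import *
import sys
im,p=wshot(sys.argv[1]);a=cv2.imread(f'pics/{sys.argv[1]}.png')
T=p[0];zt=T[2]+.0285;zs=T[2]+.0145   # panel top, socket top
R=Ro.from_euler("xyz",p[1]).as_matrix();ex=-R[:,0]  # gate x
m=cv2.inRange(cv2.cvtColor(a,cv2.COLOR_BGR2HSV),(100,120,50),(125,255,255))
u0=proj("wrist",T+[0,0,.0285]-.03*ex,p);n,l,st,ce=cv2.connectedComponentsWithStats(m);i=l[int(u0[1]),int(u0[0])];print("seed",u0,i,st[i])
ys,xs=np.where(l==i);P=np.array([onz("wrist",u,zt,p) for u in zip(xs,ys)])-T
loc=P@R;gx=-loc[:,0];gy=loc[:,1]
print("panel tool-x range (gate dir)",np.percentile(gx,[.5,99.5]))
k=gx<-.02;f=np.polyfit(gx[k],gy[k],1);print("tilt yaw deg",np.degrees(f[0]),"y at 0",f[1])
u=proj("wrist",T+[0,0,.0145]-.0745*ex,p);x,y=u.astype(int);g=cv2.cvtColor(a,cv2.COLOR_BGR2GRAY)
w=g[y-16:y+17,x-16:x+17];print("hole guess",u);print(w[::2,::2])
E
python3 gm.py g1
```

```text
t: 9.57
ee_pos: [0.4518, 0.3098, 0.3079]
tool_rot: [3.141, -0.0, -2.72]
force: [1.1, 1.6, -2.4]
opening: 0.013
grip_force: 58.8
t: 9.82
ee_pos: [0.4518, 0.3102, 0.3104]
tool_rot: [3.141, -0.001, -2.72]
force: [-0.1, 0.4, -3.1]
opening: 0.013
grip_force: 59.0
pose [0.4518 0.3102 0.3104] [ 3.1408 -0.0011 -2.7197]
seed [257.1144 210.9274] 1 [ 238  131   43  196 6506]Traceback (most recent call last):
  File "gm.py", line 8, in <module>
    ys,xs=np.where(l==i);P=np.array([onz("wrist",u,zt,p) for u in zip(xs,ys)])-T
                                     ~~~^^^^^^^^^^^^^^^^
  File "h.py", line 15, in onz
    o,d=ray(n,uv,pose);return o+d*(z-o[2])/d[2]
        ~~~^^^^^^^^^^^
  File "h.py", line 7, in ray
    c=eyes.calibration(n);K=np.array(c["intrinsics"]);p=np.array([(uv[0]-K[0,2])/K[0,0],(uv[1]-K[1,2])/K[1,1]])
ValueError: time passes only in moves, steps and waits
```

```bash
sed -i 's/eyes.calibration(n)/cal(n)/' h.py; sed -i '4a import functools\ncal=functools.lru_cache(None)(eyes.calibration)' h.py
cat > gm2.py <<'E'
from h import *
import sys
n=sys.argv[1];q=np.load(f'pics/{n}.npy');p=(q[:3],q[3:]);a=cv2.imread(f'pics/{n}.png')
T=p[0];R=Ro.from_euler("xyz",p[1]).as_matrix()
m=cv2.inRange(cv2.cvtColor(a,cv2.COLOR_BGR2HSV),(100,120,50),(125,255,255))
u0=proj("wrist",T+[0,0,.0285]+.03*R[:,0],p);l=cv2.connectedComponents(m)[1];i=l[int(u0[1]),int(u0[0])]
ys,xs=np.where(l==i);L=(np.array([onz("wrist",u,T[2]+.0285,p) for u in zip(xs,ys)])-T)@R;gx=-L[:,0];gy=L[:,1]
k=(gx<-.02);f=np.polyfit(gx[k],gy[k],1);print("panel -x end, tool frame",np.percentile(gx,.5),gx.min(),"skew deg",np.degrees(f[0]),"y0",f[1])
h=T+[0,0,.0145]+.0745*R[:,0];u=proj("wrist",h,p);x,y=u.astype(int);g=cv2.cvtColor(a,cv2.COLOR_BGR2GRAY);print("hole guess",u);w=g[y-22:y+23,x-20:x+21];print(w[::2,::2])
E
python3 gm2.py g1
```

```text
panel -x end, tool frame -0.061787550405147676 -0.06217273920564291 skew deg 0.25897748269984505 y0 0.0008727115089400426
hole guess [257.1021  99.9079]
[[ 80  77  79  76  75  82  77  79  83  81  80  81  81  79  78  80  76  77
   78  82  82]
 [ 79  79  81  82  79  79  77  82  80  79  82  81  80  80  80  76  79  81
   81  78  82]
 [ 76  76  78  77  82  81  77  77  77  78  75  74  77  75  74  74  85  78
   76  78  82]
 [ 78  72  75  76  78  78  80  79  76  73  73  75  76  77  78  82  78  78
   80  78  79]
 [ 82  75  79  77  81  79  80  77  65  58  49  51  52  54  60  72  74  77
   78  80  79]
 [ 77  75  76  73  73  72  71  63  48  40  38  37  39  33  36  53  72  75
   80  76  75]
 [ 78  74  77  79  76  74  54  40  32  45  48  53  50  39  34  33  43  65
   77  74  81]
 [ 78  81  79  80  77  66  43  45  65  75  75  78  77  68  53  38  37  50
   73  80  82]
 [ 78  79  77  80  73  45  50  70  76  73  67  70  65  76  76  58  36  39
   59  81  78]
 [ 74  74  75  80  71  52  67  73  64  59  63  64  53  50  71  74  49  38
   49  70  80]
 [ 77  80  81  84  64  62  76  69  92 123 139 136 122  74
[... 400 characters left out ...]
7  88  93  82  94 132 143 147 146 151 150 147 121  53  54  48
   62  79  78]
 [ 76  79  82  84  89  89  86 111 139 149 151 147 149 136  77  48  45  57
   77  81  80]
 [ 79  79  84  81  84  86  85  83 102 128 136 134 124  82  51  50  59  70
   80  78  74]
 [ 79  78  75  79  75  77  84  84  74  80  87  79  63  61  58  67  75  77
   80  77  78]
 [ 77  79  74  76  75  79  78  81  82  80  75  71  76  71  71  75  76  75
   75  74  76]
 [ 77  81  77  78  81  79  80  76  75  80  80  78  80  74  78  75  82  76
   79  79  82]
 [ 79  78  79  81  75  79  81  75  79  76  80  81  79  74  81  77  76  78
   77  78  78]
 [ 80  81  79  81  81  80  81  77  80  80  80  80  79  80  81  82  84  77
   83  75  80]]
```

```bash
for i in 1; do
python3 -m creep '[{"x":0.008,"y":-0.028,"z":0,"twist":3.4},{"x":0.008,"y":-0.028,"z":0,"twist":3.4},{"x":0.008,"y":-0.028,"z":0,"twist":3.4},{"x":0.008,"y":-0.028,"z":0,"twist":3.4},{"x":0.008,"y":-0.028,"z":0,"twist":3.4}]'
python3 -m creep '[{"x":0.008,"y":-0.028,"z":0,"twist":3.4},{"x":0.008,"y":-0.028,"z":0,"twist":3.4},{"x":0.008,"y":-0.028,"z":0,"twist":3.4},{"x":0.008,"y":-0.028,"z":0,"twist":3.4},{"x":0.008,"y":-0.028,"z":0,"twist":3.4}]'
python3 -m creep '[{"x":0.008,"y":-0.028,"z":0,"twist":3.4},{"x":0.008,"y":-0.028,"z":0,"twist":3.4},{"x":0.008,"y":-0.028,"z":0,"twist":3.4},{"x":0.008,"y":-0.028,"z":0,"twist":3.4},{"x":0.008,"y":-0.028,"z":0,"twist":3.4}]'
python3 -m creep '[{"x":0.008,"y":-0.028,"z":0,"twist":3.4},{"x":0.008,"y":-0.028,"z":0,"twist":3.4},{"x":0.008,"y":-0.028,"z":0,"twist":3.4},{"x":0.008,"y":-0.028,"z":0,"twist":3.4},{"x":0.008,"y":-0.028,"z":0,"twist":3.4}]'
python3 -m creep '[{"x":0,"y":0,"z":0,"twist":0},{"x":0,"y":0,"z":0,"twist":0},{"x":0,"y":0,"z":0,"twist":0}]'
done
```

```text
t: 10.28
ee_pos: [0.4916, 0.1686, 0.3092]
tool_rot: [3.141, -0.004, -2.42]
force: [0.7, 0.1, -1.9]
opening: 0.013
grip_force: 59.0
t: 10.7
ee_pos: [0.5316, 0.0286, 0.3092]
tool_rot: [3.139, -0.003, -2.123]
force: [0.1, 1.0, -3.0]
opening: 0.013
grip_force: 59.1
t: 11.12
ee_pos: [0.5717, -0.1112, 0.309]
tool_rot: [3.138, -0.001, -1.827]
force: [1.5, 1.2, -2.0]
opening: 0.0131
grip_force: 59.0
t: 11.53
ee_pos: [0.612, -0.2511, 0.3088]
tool_rot: [3.138, 0.001, -1.53]
force: [1.3, 1.4, -1.6]
opening: 0.0131
grip_force: 59.0
t: 11.78
ee_pos: [0.6119, -0.2497, 0.3093]
tool_rot: [3.138, 0.001, -1.534]
force: [-0.3, 1.0, -2.0]
opening: 0.0134
grip_force: 59.2
```

```bash
python3 -m creep '[{"x":0,"y":-0.003,"z":-0.034,"twist":0},{"x":0,"y":0,"z":-0.034,"twist":0},{"x":0,"y":0,"z":-0.034,"twist":0},{"x":0,"y":0,"z":-0.034,"twist":0},{"x":0,"y":0,"z":-0.034,"twist":0}]'
python3 -m creep '[{"x":0,"y":0,"z":0,"twist":0},{"x":0,"y":0,"z":0,"twist":0},{"x":0,"y":0,"z":0,"twist":0}]'
python3 - <<'E'
from h import *
im,p=wshot("g2");a=cv2.imread('pics/g2.png');T=p[0];R=Ro.from_euler("xyz",p[1]).as_matrix()
print("hole",proj("wrist",T+[0,0,.0145]+.0745*R[:,0],p),"pintle tip",proj("wrist",[.5598,-.3293,.124],p))
print([ (ce,st[4],onz("wrist",ce,.158,p)) for ce,st in blobs(a,(3,110,50),(14,255,255),200)[0]])
E
```

```text
t: 12.2
ee_pos: [0.6116, -0.2514, 0.1399]
tool_rot: [-3.141, 0.0, -1.532]
force: [1.1, -0.5, -1.8]
opening: 0.0129
grip_force: 59.2
t: 12.45
ee_pos: [0.6135, -0.2531, 0.1441]
tool_rot: [-3.138, -0.002, -1.532]
force: [-0.0, -0.3, -0.2]
opening: 0.0132
grip_force: 59.4
pose [ 0.6135 -0.2531  0.1441] [-3.1383 -0.0022 -1.5319]
hole [258.2152  98.6068] pintle tip [359.7776 105.2745]
[(array([448.3095, 112.9098]), np.int32(1286), array([ 0.523 , -0.3305,  0.158 ])), (array([ 29.5689, 305.4581]), np.int32(2039), array([ 0.7745, -0.1961,  0.158 ]))]
```

```bash
python3 -m creep '[{"x":-0.015,"y":-0.0005,"z":-0.003,"twist":0},{"x":-0.015,"y":-0.0005,"z":-0.001,"twist":0},{"x":0,"y":0,"z":0,"twist":0},{"x":0,"y":0,"z":0,"twist":0}]'
python3 - <<'E'
from h import *
im,p=wshot("g3");a=cv2.imread('pics/g3.png');g=cv2.cvtColor(a,cv2.COLOR_BGR2GRAY);T=p[0];R=Ro.from_euler("xyz",p[1]).as_matrix()
print("hole",proj("wrist",T+[0,0,.0145]+.0745*R[:,0],p));u=proj("wrist",[.5598,-.3293,.124],p);print("tip",u,"foot",proj("wrist",[.5598,-.3293,.1],p));x,y=u.astype(int)
print(g[y-24:y+25:2,x-32:x+29:2])
E
```

```text
t: 12.83
ee_pos: [0.5833, -0.2544, 0.1404]
tool_rot: [-3.137, -0.002, -1.533]
force: [0.7, 0.0, -1.6]
opening: 0.0131
grip_force: 59.5
pose [ 0.5833 -0.2544  0.1404] [-3.1368 -0.0016 -1.533 ]
hole [258.1607  98.6272]
tip [308.1823 102.6574] foot [301.9424 103.5186]
[[101 100 101  97  96  99  98  95  95  94  93  92  93  97  96 100  96  97
   92  94  94  97  95  95  94 100  96  98  96  98  93]
 [ 96  99  99  95  99  95 100  97  93  96  90  97  98  95  95  92  95  96
   95  94  89  97  97  97  97  98  96  97  96  95  99]
 [ 96 100  97  97  96 102 102  96  97  93  92  94  98  95 100  98 102 105
   98  99  99  94  97 100  94  96  99  93  95  95  99]
 [ 97 101  99 100  93 100  96  96  93  94  93  93  99  98 105 139 149 144
  141 141 133 131 135 130 129 124 122 121 118 114 110]
 [ 99  96  98  94  98  99  99  98  95  96  95  99  98  98 117 155 163 158
  161 162 160 159 161 159 157 160 158 157 152 157 150]
 [ 95  92  96  92  97  99  93  73  78  85  88  91  96  82  86 105 118 121
  124 131 135 137 144 145 146 148 146 149 149 139 127]
 [ 96  96  95  99  99  97  93  63  62  61  57  84  99  95  9
[... 1691 characters left out ...]
   98  92  95  96  95  97  93  96  94  93  82  58  61]
 [ 98  98  98 100  98  94  98 101  94  95 100  95  98  96  95  97  96  99
   97  95  96  96  97  97  96  98  99  97  91  64  60]
 [100  95 100  98  98  97  96  96 100  98  90  97  95  94 111 157 172 174
  168 172 163 156 126 115 110  99 103 100  99  80  76]
 [100 100  99  97 102 102 101  98  95  95  95  95  94  92 124 209 236 236
  235 237 236 236 226 214 207 178 158 144 126 117 115]
 [ 97 103 103 101 102  99  97  96  95  95  95  97  98  94 126 212 235 235
  236 238 236 238 237 237 237 237 236 232 212 200 172]
 [ 98  97 101 101 100 100  98  96  96  97  95  98  97  96 119 180 215 233
  238 237 237 238 236 238 238 238 239 239 239 239 235]]
```

```bash
python3 -m creep '[{"x":-0.013,"y":0,"z":0,"twist":0},{"x":-0.013,"y":0,"z":0,"twist":0},{"x":0,"y":0,"z":0,"twist":0},{"x":0,"y":0,"z":0,"twist":0}]'
python3 - <<'E'
from h import *
print(bot.observe()["ft_torque"])
im,p=wshot("g4");a=cv2.imread('pics/g4.png');g=cv2.cvtColor(a,cv2.COLOR_BGR2GRAY);T=p[0];R=Ro.from_euler("xyz",p[1]).as_matrix()
u=proj("wrist",T+[0,0,.0145]+.0745*R[:,0],p);x,y=u.astype(int);print("hole",u,"tip",proj("wrist",[.5604,-.3290,.124],p))
print(g[y-20:y+23:2,x-20:x+25:2])
E
```

```text
t: 13.22
ee_pos: [0.5572, -0.2542, 0.1386]
tool_rot: [-3.139, -0.001, -1.533]
force: [0.0, 0.5, -2.5]
opening: 0.0132
grip_force: 59.5
[ 0.0365 -0.0809 -0.0189]
pose [ 0.5572 -0.2542  0.1386] [-3.1392 -0.0008 -1.5329]
hole [258.2477  98.654 ] tip [257.6833  99.9164]
[[ 94  97  94  97  97  99  96  97  98  97  98  96  98  97  96  93  93  98
   98  94  96  96  95]
 [ 94  96  98  92  89  96  94  94  99  93  97  95  97  98  95  97  97  94
   94  96  94  96  91]
 [ 99  95  95  96  94  94  93  92  93  95  94  91  95  96  97  95  95  91
   93  93  93  97  91]
 [ 99  90  94  93  94  95  97  97  98  91  97  96  98  92  95  92 100  94
   95  95  92  95  95]
 [ 93  96  93  90  94  94  99 102 101  93  87  87  84  88  87  93  91  95
   95  89  92  93  95]
 [ 88  93  95  92  92  99 103  94  76  62  58  60  55  62  70  76  85  97
   94  89  95  96  90]
 [ 95  94  93  95 104 104  86  59  53  68  83  83  70  53  50  58  72  92
   94  92  94  95  94]
 [ 95  91  92  99 104  86  57  53  62  77  96  99  92  93  63  48  61  79
   93  96  95  92  95]
 [ 98  95  96 104  90  59  55  77  92 105 113 109 112 100
[... 601 characters left out ...]
 82  96 100  96  97]
 [ 59  60  59  57  50  57  55  74 104 129 150 140 114  94  88  81  54  66
   91  99  98  98  95]
 [ 57  60  64  59  55  50  56  57  81  95  91  93  91  98  80  58  57  81
   97  97  96  95  95]
 [ 57  57  59  59  53  52  53  52  57  63  74  90  86  75  54  59  80  92
   93  95  96  98  92]
 [ 57  59  53  57  55  57  51  52  48  54  56  68  56  57  66  84  92  93
   97  93  92  93  94]
 [ 55  59  59  57  59  59  58  56  58  62  65  77  79  86  91  96  92  94
   96  98  89  94  96]
 [ 51  62  53  58  55  58  55  58  53  63  67  94 100  97  97  94  94  95
   95  95  92  97  97]
 [ 62  52  61  56  59  58  59  55  57  57  61  77  94  93  94  95  98  98
   94  99  93  96  99]]
```

Through the upper socket's hole the pintle appears centred to within a pixel. I lower gently.

```bash
python3 -m creep '[{"x":0,"y":0,"z":-0.004,"twist":0},{"x":0,"y":0,"z":-0.004,"twist":0},{"x":0,"y":0,"z":-0.003,"twist":0},{"x":0,"y":0,"z":-0.003,"twist":0},{"x":0,"y":0,"z":0,"twist":0}]'
python3 -m creep '[{"x":0,"y":0,"z":-0.002,"twist":0},{"x":0,"y":0,"z":-0.002,"twist":0},{"x":0,"y":0,"z":-0.002,"twist":0},{"x":0,"y":0,"z":0,"twist":0}]'
```

```text
t: 13.68
ee_pos: [0.5561, -0.2539, 0.1222]
tool_rot: [3.14, 0.0, -1.533]
force: [-0.3, -0.3, -2.1]
opening: 0.0129
grip_force: 59.5
t: 14.02
ee_pos: [0.5564, -0.2541, 0.1171]
tool_rot: [-3.141, -0.0, -1.533]
force: [1.3, -1.1, -3.1]
opening: 0.0132
grip_force: 59.5
```

```bash
python3 -m creep '[{"x":0.0005,"y":0,"z":-0.002,"twist":0},{"x":0,"y":0,"z":-0.002,"twist":0},{"x":0,"y":0,"z":-0.002,"twist":0},{"x":0,"y":0,"z":-0.002,"twist":0},{"x":0,"y":0,"z":0,"twist":0}]'
python3 -m creep '[{"x":0,"y":0,"z":-0.001,"twist":0},{"x":0,"y":0,"z":-0.001,"twist":0},{"x":0,"y":0,"z":-0.001,"twist":0},{"x":0,"y":0,"z":0,"twist":0},{"x":0,"y":0,"z":0,"twist":0}]'
```

```text
t: 14.43
ee_pos: [0.5567, -0.254, 0.1088]
tool_rot: [3.141, -0.0, -1.533]
force: [0.5, -0.3, -2.9]
opening: 0.0132
grip_force: 59.5
t: 14.85
ee_pos: [0.5568, -0.254, 0.1062]
tool_rot: [3.142, -0.0, -1.533]
force: [1.1, -1.1, -2.8]
opening: 0.0131
grip_force: 59.5
```

Nearly home: no contact load yet. I lower until the vertical force shows the seat.

```bash
python3 -m creep '[{"x":0,"y":0,"z":-0.001,"twist":0},{"x":0,"y":0,"z":0,"twist":0},{"x":0,"y":0,"z":0,"twist":0}]'
python3 -m creep '[{"x":0,"y":0,"z":-0.001,"twist":0},{"x":0,"y":0,"z":0,"twist":0},{"x":0,"y":0,"z":0,"twist":0}]'
```

```text
t: 15.1
ee_pos: [0.5568, -0.254, 0.1054]
tool_rot: [-3.141, -0.0, -1.533]
force: [-0.1, -0.7, -1.6]
opening: 0.0129
grip_force: 59.7
t: 15.35
ee_pos: [0.557, -0.254, 0.1051]
tool_rot: [-3.141, -0.001, -1.533]
force: [-0.7, 2.2, 4.8]
opening: 0.0132
grip_force: 60.5
```

Seated (the vertical force went from -2.8 to +4.8 N at the expected height). I let go and retreat straight up.

```bash
python3 -m creep '[{"x":0,"y":0,"z":0,"twist":0},{"x":0,"y":0,"z":0,"twist":0},{"x":0,"y":0,"z":0,"twist":0},{"x":0,"y":0,"z":0,"twist":0}]' 0.5
python3 -m creep '[{"x":0,"y":0,"z":0.01,"twist":0},{"x":0,"y":0,"z":0.03,"twist":0},{"x":0,"y":0,"z":0.03,"twist":0},{"x":0,"y":0,"z":0.03,"twist":0},{"x":0,"y":0,"z":0.03,"twist":0}]'
python3 -m creep '[{"x":0,"y":0.03,"z":0.02,"twist":0},{"x":0,"y":0.03,"z":0,"twist":0},{"x":0,"y":0,"z":0,"twist":0},{"x":0,"y":0,"z":0,"twist":0}]'
python3 - <<'E'
from h import *
im,p=wshot("f1");a=cv2.imread('pics/f1.png')
m=cv2.inRange(cv2.cvtColor(a,cv2.COLOR_BGR2HSV),(100,120,50),(125,255,255))
c=max(cv2.findContours(m,0,1)[0],key=cv2.contourArea);print(cv2.boundingRect(c))
P=np.array([onz("wrist",q[0],.134,p)[:2]*1000 for q in c],np.float32);print(cv2.minAreaRect(P),"expect centre",.5604-.0031,-.329+.078)
t=eyes.capture("top")[:,:,::-1];s=eyes.capture("side")[:,:,::-1]
o=np.zeros((600,800,3),np.uint8);o[:300,:400]=cv2.resize(a,(400,300));o[:300,400:]=cv2.resize(t,(400,300));o[300:,:400]=cv2.resize(s,(400,300));o[300:,400:]=cv2.resize(s[110:215,250:390],(400,300));cv2.imwrite('pics/fin.png',o)
E
```

```text
t: 15.68
ee_pos: [0.5566, -0.2539, 0.1039]
tool_rot: [3.141, 0.0, -1.533]
force: [1.5, 0.2, -0.2]
opening: 0.0427
grip_force: 0.0
t: 16.1
ee_pos: [0.5565, -0.254, 0.2366]
tool_rot: [-3.141, -0.0, -1.533]
force: [1.0, -0.7, 0.1]
opening: 0.0432
grip_force: 0.0
t: 16.43
ee_pos: [0.557, -0.1928, 0.2556]
tool_rot: [-3.14, -0.0, -1.531]
force: [-0.3, -0.8, -0.2]
opening: 0.0431
grip_force: 0.0
pose [ 0.557  -0.1928  0.2556] [-3.1398 -0.0002 -1.5308]
(254, 53, 16, 141)
((556.640380859375, -250.01524353027344), (13.159041404724121, 126.87419891357422), 2.5197691917419434) expect centre 0.5573 -0.251
```

View pics/fin.png

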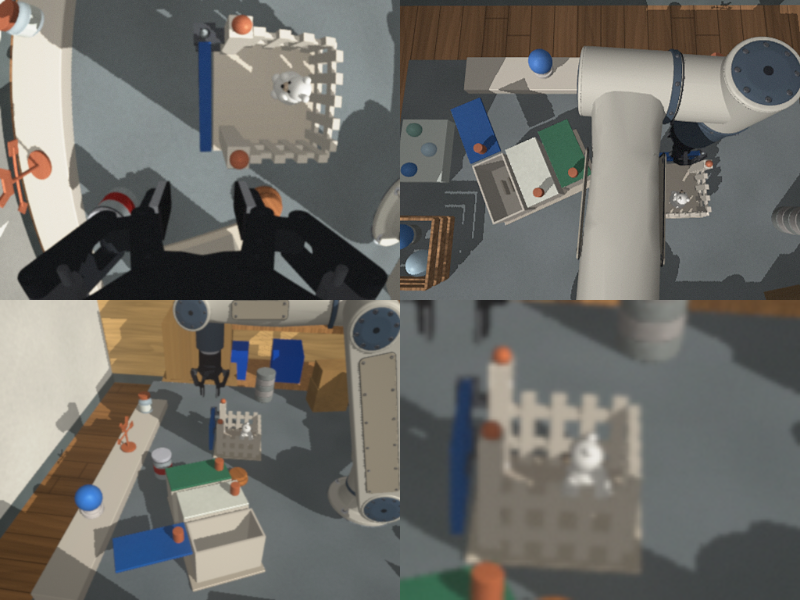

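The gate hangs closed across the opening. It is the blue bar at (205,95) in the wrist view: yaw 2.5° and centre within about 1 mm of where it should be. The lid is open, and the bear, tin and base are undisturbed. Handing in.

```bash
python3 -c "
from rig import bot
print(bot.job_done())"
```

```text
the job is handed in; nothing more can be done
None
```

The gate hangs closed on both pintles with both sockets home, the blue lid is open and everything else is as it was, but on the first descent into the box the fingers hit something, most likely the box rim, and the wrist force briefly read about 209 N, over the 120 N limit, so the job may be failed for that.

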